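# Fetch the hair clip from under the riser with the reacher

## Task

The claw hair clip has slipped under the low riser. Take the reacher by its grip and trigger, squeeze the trigger so that its jaws close on the clip while it is still under the riser, draw it out onto the open shelf and let it go there; then leave the reacher lying flat with its trigger free and wholly clear of the riser, pick the clip up with the fingers and set it gently in the white ring bowl. Leave the bowl and everything else where it stands.

Things in the scene. Friction and masses are not known exactly. Their poses are not given: they have to be found in the camera images.
- reacher: Short grabbing reacher, 322 mm long, 0.15 kg, lying flat on the surface; it may be slid along without lifting. Origin: its underside, mid-grip; x along the shaft to the jaws, z up. Black D-shaped grip frame x -57 to 78 mm, then a 12 mm aluminium shaft (axis 16 mm up) and a head block (x 171 to 201, 34 mm wide) with two jaws. Fixed grip bar on -y, grey trigger bar on +y.
- grip_mid (a point): Midway between grip and trigger, 17 mm above the reacher's origin. Taken together from above across reacher y: 56 mm wide when free. Flat outer faces: fixed grip bar at y = -28 mm (x -48 to 48, z 0 to 32 mm); trigger bar at y = +28 mm when free (x -35 to 35, z 2 to 32 mm). Squeezing presses the trigger towards the grip.
- trigger (a joint): Trigger travel, m: 0 free, 0.022 fully in (towards reacher -y). Spring 5.5 N plus 0.25 N per mm; it returns when let go. Each jaw turns in 30 rad per m: at 0.0165 the pads are parallel, 24 mm apart; at 0.004 still about 55 mm apart at mid-pad. So fingers 52 mm apart carry the reacher with open jaws; closing with 40 N squeezes it firmly.
- jaw_left: Rubber-lined jaw on the reacher's +y side, hinged about the vertical at reacher x = 195, y = 10 mm (this body's origin, at surface level). Pad 50 mm long, 22 mm tall (z 4 to 26 mm), ending 70 mm from the hinge. Free, it splays out 0.5 rad, the pad ends then standing 90 mm apart inside.
- jaw_right: The mirror image on the reacher's -y side, hinged at reacher x = 195, y = -10 mm.
- jaw_point (a point): Point midway between the jaw pads, fixed on the reacher at x = 240, y = 0, z = 15 mm; closed jaws end 25 mm farther on.
- riser: Low fixed plywood stand, 140 mm deep (its x, -70 to 70), 300 mm wide (y), 60 mm tall: cheeks 12 mm thick at y = +-144, ledges 60 mm wide on them; between the ledges six 5 mm steel wires along y, 26 mm apart. Gap below open front and back, 276 mm wide, 50 mm high. Origin: on the surface under its centre. Front at -x; enter along +x, which points to world +y within 0.2 rad.
- clip: Black plastic claw hair clip, 46 mm long (its x), 24 mm wide (its y), 36 mm tall, 25 g, standing on its teeth on the surface under the riser's wires, its long axis within 0.5 rad of the riser's x axis. Flat upright sides from 0 to 23 mm up, two small wings above within that width. Origin: centre of its underside.
- bowl: White ceramic ring bowl, loose, 0.25 kg: 110 mm across the rim outside, 102 mm inside, 30 mm tall, inner floor 5 mm up and about 84 mm across. Origin: centre of its underside.
- perfume: Bystander: square glass perfume bottle with a closed stopper, 46 mm square, 94 mm tall, on the riser's far ledge (the ledge at riser y = -120 mm). Origin: centre of its underside.
- polish: Bystander: little round bottle, 26 mm across, 45 mm tall, standing in the gap under the riser about 100 mm to its -y side. Origin: centre of its underside.
- cream: Bystander: round white cream jar, 60 mm across, 50 mm tall. Origin: centre of its underside.
- tumbler: Bystander: white ceramic tumbler, 70 mm across, 90 mm tall. Origin: centre of its underside.
- brush: Bystander: wooden hairbrush 240 mm long, lying at the right. Origin: on the surface under it; handle to its -x.
Not all that is in view belongs to the job. There is more than one size of the clip; the one meant has the size given above.

How it is judged:
On the way, in this order (a step that is already met when the one before it is completed fails the run):
1. With the fingers squeezing the reacher's trigger, both jaws grip the clip while it is still under the riser (contact force between each of jaw_left, jaw_right and clip above 0.3 N and value of joint trigger above 0.008 m and contact force between the fingers and reacher above 1 N and x of clip in the frame of riser above -0.06 m), for 0.2 s.
2. The clip, still in the jaws, is drawn out in front of the riser (contact force between each of jaw_left, jaw_right and clip above 0.1 N and x of clip in the frame of riser below -0.09 m), for 0.1 s.
3. The clip is let go by the jaws and stands or lies still on the open shelf (contact force between each of jaw_left, jaw_right, the fingers and clip below 0.05 N and linear speed of clip below 0.03 m/s and height (world z) of clip below 0.03 m and x of clip in the frame of riser below -0.085 m), for 0.1 s.
4. The fingers lift the clip (contact force between the fingers and clip above 0.5 N and height (world z) of clip above 0.03 m), for 0.1 s.
At the end, for the whole second after the job is handed in: The clip rests in the upright bowl (within 40 mm of its axis, under 30 mm above its underside); the reacher lies flat and still on the shelf, trigger free (under 3 mm), its jaw point over 100 mm in front of the riser's centre or over 190 mm to one side (horizontal distance between clip and bowl below 0.04 m and z of clip in the frame of bowl below 0.03 m and linear speed of each of clip, reacher below 0.03 m/s and angle between bowl's own z axis and vertical below 0.15 rad and height (world z) of each of bowl, reacher below 0.01 m and angle between reacher's own z axis and vertical below 0.1 rad and value of joint trigger below 0.003 m and (x of jaw_point in the frame of riser below -0.1 m or y of jaw_point in the frame of riser above 0.19 m or y of jaw_point in the frame of riser below -0.19 m)); the robot touches nothing.
It fails at once if the bowl is moved more than 30 mm (distance of bowl from where it was at the start of the episode above 0.03 m).
It fails at once if a bystander (perfume, polish, cream, tumbler or brush) is moved more than 30 mm (distance of any of perfume, polish, cream, tumbler, brush from where it was at the start of the episode above 0.03 m).
It fails at once if the perfume bottle tips over (angle between perfume's own z axis and vertical above 0.4 rad).
It fails at once if the clip is dropped or thrown into the bowl (arrives free of the fingers at over 1 m/s) (linear speed of clip above 1 m/s and contact force between the fingers and clip below 0.05 N and horizontal distance between clip and bowl below 0.06 m).
It also fails if it takes over 61 s, if anything falls off the work surface, if the arm or the gripper's body presses on something with over 40 N, if the wrist force passes 120 N, or if a joint passes its speed limit or range.

## Robot

A 7-joint arm with a two-finger parallel gripper is mounted at the origin on the work surface. World frame = base frame: x ahead of the robot, y to its left, z up, the work surface at z = 0. Lengths are in m, angles in rad, forces in N, time in s.
With the tool pointing down it reaches from about 0.35 to 0.9 m from the base axis. Payload 8.1 kg.
Tool frame: the origin (TCP) lies between the finger pads; the fingertips stand 11 mm ahead of it and the grasp point (between the pads) lies 8 mm behind it; z points along the fingers, y is the line along which they close (so a half turn about z gives the same grasp; the last joint's range is limited). The gripper opens to 92 mm and grips with 3 to 60 N. Pads are 19 mm wide; open, the fingers measure 130 mm over their backs; the gripper's body (75 mm by 190 mm) begins 47 mm behind the grasp point.
Start: joints at [1.101, 0.434, 0.025, 1.573, -0.012, 1.134, -0.075], TCP at [0.224, -0.583, 0.238] pointing down, gripper open.
Joint ranges: [-2.62, 2.62], [-0.44, 2.09], [-1.27, 1.32], [0.08, 2.57], [-1.32, 4.46], [0.12, 2], [-2.74, 2.74]. Speed limits (rad/s): [2.22, 2.22, 3.01, 3.01, 3.14, 3.14, 3.14].

## Interface

Orientations are given as a rotation vector (axis times angle).
In Python, from cell import observe, get_image, camera_params, sign_off gives the robot as it stands.
- The arm moves only by the shell command python3 -m pendant 'ROWS' [FORCE]. ROWS is JSON, one flat list of numbers, 7 for each row, row after row: the shift along the tool's x, y, z in m, then the turn, a rotation vector about the tool's x, y, z in rad, then the finger opening in m, from 0 to 0.0918. In form: [dx, dy, dz, rx, ry, rz, jaw, dx, dy, dz, rx, ry, rz, jaw, ...]. A call has 1 to 10 rows; each row shifts and turns the commanded pose from where the row before left it, along the tool's axes as they then stand; what a row does not reach is not made up. A row lasts 1/8 s, in which the tool goes at most 62.5 mm and 10.7 degrees, less where a joint would pass 70% of its speed; a pose out of reach is approached as far as the arm can. A call is refused whole if a number of a shift passes 0.0625 or a number of a turn 0.188, either way. A call with a gripper value outside its range is refused whole. The fingers move at their own pace and stop on an object; FORCE is the grip in N (left out, the last holds). Time passes only in rows, so rows that do not move let the fingers close. It gives the time, the measured TCP pose, the force, the opening and the grip force at its end, in the units of the state.
- observe(): the state, without advancing time (a new reading comes with each control period).
- get_image(name): name is "side" or "top" or "wrist"; returns the picture (480x640x3 uint8, red, green, blue); there is no depth.
- camera_params(name): a dict with "intrinsics" (3x3 intrinsics, pixels), "eye" and "rotation" of the camera in the world; the wrist camera has in their place "T_tool_cam" (4x4, takes a point from camera to tool coordinates, whose origin is the TCP and whose axes are the flange's). Camera axes: x right, y down, z forward; pixel columns grow to the right and rows downward; lengths in m; the calibration is good to about 2 mm. A picture is of the moment at which its call begins: read the wrist's pose just before it. camera_params takes no time and is no camera call.
- sign_off(): hands the job in; it is judged then, once.
The state is a dict: "clock": time; "joints": joint angles; "dq": joint speeds; "joint_efforts": joint torques, N m; "position": TCP position; "ee_rot": TCP orientation; "force": force on the tool from outside, world axes, zero at the start; "ft_torque": the same for the moment, N m; "width": opening from 0.0 (shut) to 1.0 (fully open); "gripper_force": force on a finger pad.
Only numpy, scipy, OpenCV 4.12 (cv2) and the standard library are available. Lean on these libraries where they do the work, as an engineer would, in place of code of your own. Each camera call takes 0.05 s, during which the arm holds its last target. There are 200 camera calls.

## Working session

There is one attempt and no reset: what is moved stays moved. The work goes in short steps, Python scripts to look and compute and a shell command to move; the robot and the scene stay as the last step left them, time stands still between calls to the robot, and variables do not carry over. Pictures are saved under pics/ and viewed, at most 10 in all, crops included, and the job is handed in when it is done.

```bash
mkdir -p pics; ls
python3 - <<'E'
from cell import *
import cv2,numpy as np
o=observe();print({k:np.round(v,3).tolist() for k,v in o.items()})
for n in ["side","top","wrist"]:
    p=camera_params(n);print(n,{k:np.round(v,4).tolist() for k,v in p.items()})
for n in ["top","side"]:
    cv2.imwrite(f"pics/{n}0.png",get_image(n)[:,:,::-1])
E
```

```text
pics
{'clock': 0.0, 'joints': [1.101, 0.435, 0.025, 1.574, -0.012, 1.134, -0.075], 'dq': [0.0, -0.002, -0.001, -0.002, -0.0, -0.0, -0.001], 'joint_efforts': [-0.001, -66.785, 0.984, -31.446, -0.061, 0.043, 0.0], 'position': [0.224, -0.583, 0.237], 'ee_rot': [-3.087, -0.573, 0.001], 'force': [0.207, -0.339, -0.073], 'ft_torque': [0.016, -0.056, -0.049], 'gripper_force': 0.0, 'width': 1.002}
side {'intrinsics': [[453.1813, 0.0, 314.517], [0.0, 453.1813, 236.6905], [0.0, 0.0, 1.0]], 'eye': [0.0096, 0.6358, 0.8693], 'rotation': [-0.8901, 2.4627, -1.1054]}
top {'intrinsics': [[606.1205, 0.0, 317.5112], [0.0, 606.1205, 243.6415], [0.0, 0.0, 1.0]], 'eye': [0.227, -0.0388, 1.7433], 'rotation': [-2.1926, 2.0074, -0.2323]}
wrist {'intrinsics': [[335.5617, 0.0, 314.9968], [0.0, 335.5617, 244.0129], [0.0, 0.0, 1.0]], 'T_tool_cam': [[0.0005, -0.968, -0.2508, 0.0668], [1.0, 0.0005, -0.0002, -0.0], [0.0003, -0.2508, 0.968, -0.1468], [0.0, 0.0, 0.0, 1.0]]}
```

View pics/top0.png

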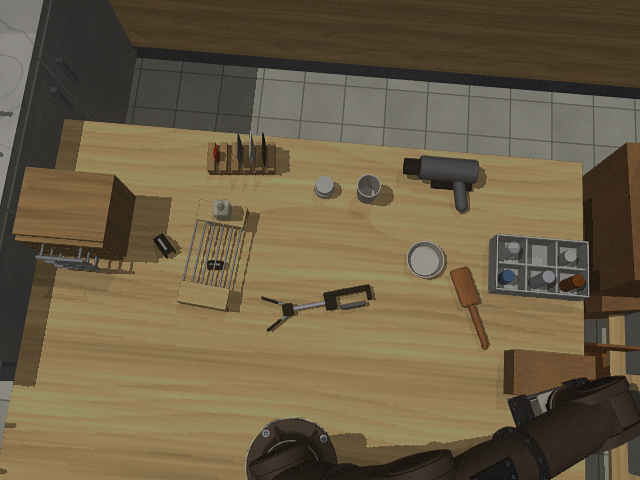

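View pics/side0.png

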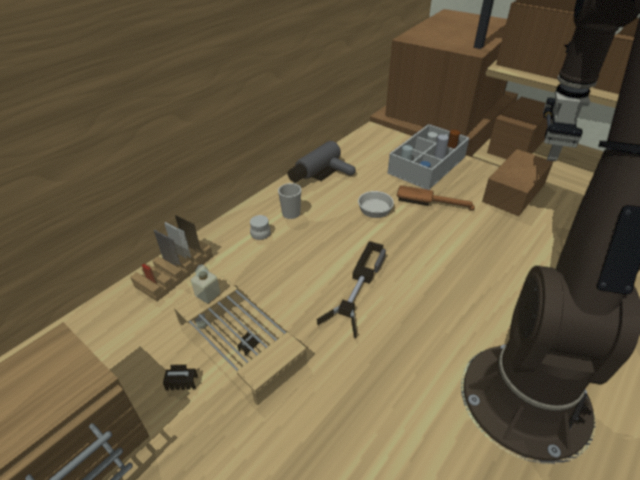

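The top view shows the riser (185-250, 205-305) with the perfume at (222,209) on its far ledge. The reacher grip is at (350,298) with its jaws at (268,300)-(270,328), and the bowl is at (426,260). There are two clip candidates: one at (165,245) on the open shelf, which looks larger, and one at (215,265) under the wires, which fits the description. I'll confirm this in an enlarged crop and measure.

```bash
cat > h.py <<'E'
from cell import *
import cv2,numpy as np
from scipy.spatial.transform import Rotation as R
def pix2w(n,uv,z,pose=None):
    p=camera_params(n)
    if n=="wrist":
        o=pose or observe();T=np.eye(4);T[:3,:3]=R.from_rotvec(o["ee_rot"]).as_matrix();T[:3,3]=o["position"]
        T=T@np.array(p["T_tool_cam"]);Rm,e=T[:3,:3],T[:3,3]
    else: Rm,e=R.from_rotvec(p["rotation"]).as_matrix(),np.array(p["eye"])
    d=Rm@np.linalg.inv(p["intrinsics"])@[uv[0],uv[1],1]
    return e+d*(z-e[2])/d[2]
E
python3 - <<'E'
from h import *
im=cv2.imread("pics/top0.png")
c=im[190:345,145:385]; cv2.imwrite("pics/crop0.png",cv2.resize(c,None,fx=3.3,fy=3.3,interpolation=cv2.INTER_CUBIC))
for nm,uv,z in [("grip bar",(350,291),.03),("trig",(356,304),.03),("head",(288,310),.03),("clip",(215,265),.03),("other",(165,245),.03),("bowl",(426,260),.03),("ledge n1",(178,302),.06),("ledge n2",(226,310),.06),("ledge n3",(239,289),.06),("cream",(324,187),.05),("tumbler",(368,187),.09),("jawL",(268,329),.02),("jawR",(263,298),.02),("perf",(222,209),.16)]:
    print(nm,pix2w("top",uv,z).round(3))
E
```

```text
grip bar [ 0.486 -0.121  0.03 ]
trig [ 0.45 -0.14  0.03]
head [0.416 0.05  0.03 ]
clip [0.526 0.271 0.03 ]
other [0.572 0.423 0.03 ]
bowl [ 0.595 -0.332  0.03 ]
ledge n1 [0.408 0.355 0.06 ]
ledge n2 [0.398 0.22  0.06 ]
ledge n3 [0.459 0.191 0.06 ]
cream [ 0.782 -0.021  0.05 ]
tumbler [ 0.78  -0.146  0.09 ]
jawL [0.359 0.101 0.02 ]
jawR [0.445 0.125 0.02 ]
perf [0.659 0.248 0.16 ]
```

View pics/crop0.png

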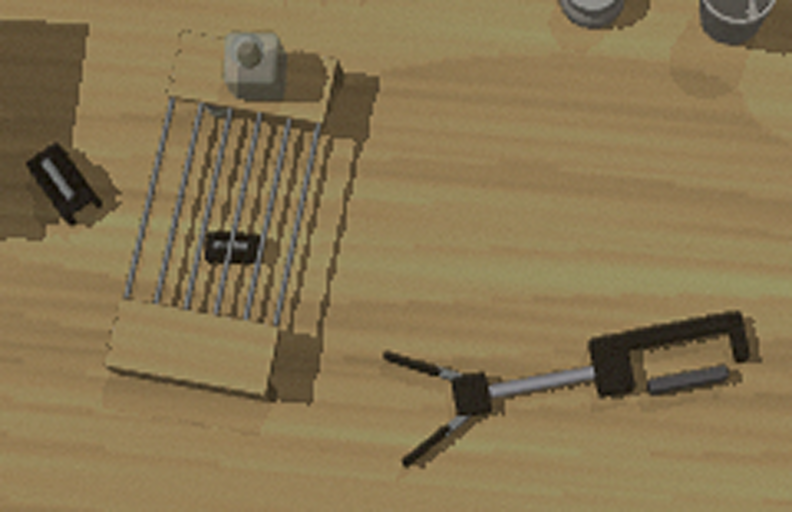

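The crop confirms it. The clip under the wires at crop (233,247) is about 50 x 26 mm, which matches the target. The outside one at crop (65,185) is about 64 mm or more, so it's the decoy. Next I'll compute the geometry.

```bash
cat >> h.py <<'E'
def plan(p,yaw):
    """delta from now to TCP p, tool down, tool x axis at world yaw: shifts in the present tool axes, then turn about tool axes"""
    o=observe();Rc=R.from_rotvec(o["ee_rot"]);c,s=np.cos(yaw),np.sin(yaw)
    Rt=R.from_matrix(np.array([[c,s,0],[s,-c,0],[0,0,-1]]))
    print("t",round(o["clock"],2),"pos",o["position"].round(4) if hasattr(o["position"],"round") else o["position"],"F",np.round(o["force"],1),"w",round(o["width"]*.0918,4),"gf",round(o["gripper_force"],1))
    print("toolx yaw",round(np.arctan2(*Rc.as_matrix()[[1,0],0]),4),"shift",Rc.inv().apply(np.array(p)-o["position"]).round(4),"turn",(Rc.inv()*Rt).as_rotvec().round(4))
E
python3 - <<'E'
from h import *
f=lambda u,v,z:pix2w("top",(145+(u+.5)/3.3-.5,190+(v+.5)/3.3-.5),z)[:2]
A,B,C,D=[f(*p,.06) for p in [(105,370),(268,397),(282,325),(128,300)]]
E_,F_=f(340,62,.06),f(322,127,.06)
ang=lambda d:round(float(np.arctan2(d[1],d[0])),3)
print("ledge",A,B,C,D,"far",E_,F_)
print("len x",np.linalg.norm(A-B),ang(A-B),ang(D-C)," y",np.linalg.norm(E_-B),ang(B-E_)+np.pi/2,"ledge w",np.linalg.norm(C-B))
a=ang(B-E_)+np.pi/2; x=np.array([np.cos(a),np.sin(a)])
cen=(B+E_)/2+x*.07; print("riser cen",cen,"yaw",a)
clip=f(233,247,.03); c1=(f(205,232,.03)+f(207,262,.03))/2;c2=(f(264,235,.03)+f(260,265,.03))/2
y=np.array([-x[1],x[0]]); print("clip",clip,"in riser",(clip-cen)@x,(clip-cen)@y,"yaw",ang(c1-c2),np.linalg.norm(c1-c2))
h=f(473,394,.03); r1=f(742,312,.032);r2=f(592,340,.032); s2=f(594,373,.016);s1=f(492,391,.016)
print("head",h,"gripbar dir",ang(r2-r1),np.linalg.norm(r2-r1),"shaft",ang(s1-s2),np.linalg.norm(s1-s2))
ra=ang(s1-s2);rx=np.array([np.cos(ra),np.sin(ra)]);print("grip_mid",h-rx*.186)
plan([*(h-rx*.186),.16],ra)
plan([*(h-rx*.186),.16],ra+np.pi)
E
```

```text
ledge [0.40840269 0.35970748] [0.39786168 0.2201743 ] [0.45958626 0.21572441] [0.4693339  0.34853227] far [0.6943132  0.19287419] [0.63470003 0.20181365]
len x 0.13993076997288229 1.495 1.498  y 0.29770589718956847 4.620796326794896 ledge w 0.06188477513769107
riser cen [0.53968492 0.13681766] yaw 4.620796326794896
clip [0.5280048  0.27086225] in riser -0.1324143933656877 -0.02389150006894577 yaw 1.605 0.048860840631775655
head [0.41891244 0.05025012] gripbar dir 1.845 0.1320739609565426 shaft 1.834 0.08960703510080979
grip_mid [ 0.46730503 -0.12934431]
t 0.1 pos [ 0.2239 -0.583   0.237 ] F [ 0.1 -0.1 -0.3] w 0.092 gf 0.0
toolx yaw 0.3668 shift [ 0.3899 -0.3361  0.0774] turn [-1.2000e-03 -9.0000e-04 -1.4672e+00]
t 0.1 pos [ 0.2239 -0.583   0.237 ] F [ 0.1 -0.1 -0.3] w 0.092 gf 0.0
toolx yaw 0.3668 shift [ 0.3899 -0.3361  0.0774] turn [-9.0000e-04  1.3000e-03  1.6743e+00]
```

The measured sizes match what was given: riser 140 x 298 mm with yaw about 1.485 and centre (0.552, 0.276); clip at (0.528, 0.271) with yaw about 1.60; reacher grip at (0.467, -0.129) with yaw about 1.84. I'll move above the grip.

```bash
python3 -m pendant '[0.039,-0.0336,0,0,0,0,0.0918,0.039,-0.0336,0,0,0,0,0.0918,0.039,-0.0336,0,0,0,0,0.0918,0.039,-0.0336,0,0,0,0,0.0918,0.039,-0.0336,0,0,0,0,0.0918,0.039,-0.0336,0,0,0,0,0.0918,0.039,-0.0336,0,0,0,0,0.0918,0.039,-0.0336,0,0,0,0,0.0918,0.039,-0.0336,0,0,0,0,0.0918,0.039,-0.0336,0,0,0,0,0.0918]' | tail -c 400
python3 -m pendant '[0,0,0.01,0,0,-0.183,0.0918,0,0,0.01,0,0,-0.183,0.0918,0,0,0.01,0,0,-0.183,0.0918,0,0,0.01,0,0,-0.183,0.0918,0,0,0.01,0,0,-0.183,0.0918,0,0,0.01,0,0,-0.183,0.0918,0,0,0.01,0,0,-0.183,0.0918,0,0,0.007,0,0,-0.183,0.0918,0,0,0,0,0,0,0.0918,0,0,0,0,0,0,0.0918]' | tail -c 400
python3 - <<'E'
from h import *
plan([.467,-.129,.16],1.84)
cv2.imwrite("pics/w1.png",get_image("wrist")[:,:,::-1])
E
```

```text
clock: 1.35
position: [0.4681, -0.1285, 0.2376]
ee_rot: [3.089, 0.572, -0.0]
force: [1.0, -0.3, -0.5]
width: 0.995
gripper_force: 0.0
clock: 2.6
position: [0.4677, -0.13, 0.1608]
ee_rot: [-1.92, -2.486, -0.0]
force: [0.8, -0.9, 0.7]
width: 1.001
gripper_force: 0.0
t 2.6 pos [ 0.4677 -0.13    0.1608] F [ 0.8 -0.9  0.7] w 0.0919 gf 0.0
toolx yaw 1.8265 shift [ 0.0011 -0.0005  0.0008] turn [-0.     -0.0001 -0.0135]
```

View pics/w1.png

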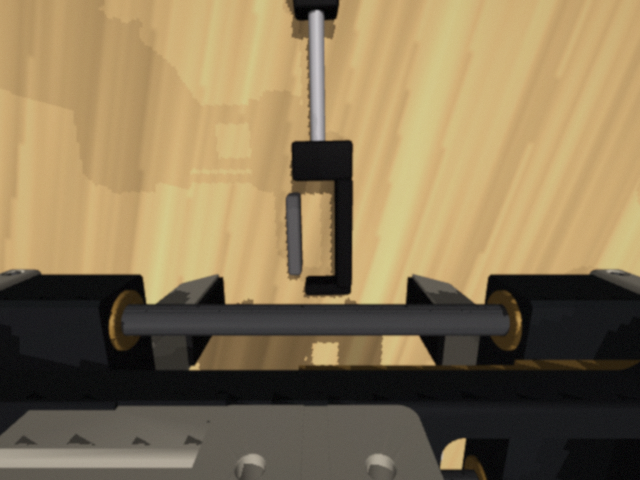

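The wrist view shows the reacher nearly aligned with the tool: shaft from (317,10) to (318,140), trigger outer face at u=287, grip outer face at u=352, frame from v=142 to v=294. I'll convert that to a grasp point.

Run:
```python
from h import *
w=lambda u,v,z:pix2w("wrist",(u,v),z)[:2]
a,b=w(287,235,.032),w(352,235,.032);print("width",np.linalg.norm(a-b))
f,r=w(322,142,.032),w(322,294,.032);print("frame len",np.linalg.norm(f-r))
s1,s2=w(317,14,.022),w(318,140,.022);d=s1-s2;ya=np.arctan2(d[1],d[0]);print("yaw",ya)
t1,t2=w(294,195,.032),w(294,277,.032);print("trig len",np.linalg.norm(t1-t2),"mid",(t1+t2)/2)
x=np.array([np.cos(ya),np.sin(ya)]);y=np.array([-x[1],x[0]])
m=(a+b)/2; fr=(f-x*.078+r+x*.057)/2
g=m+x*((fr-m)@x);print("grip",g)
plan([*g,.016],ya)
```

```text
width 0.05480918904079579
frame len 0.12855990177422097
yaw 1.8382396296867909
trig len 0.07112306977687965 mid [ 0.45005965 -0.13298973]
grip [ 0.47030711 -0.12532186]
t 2.65 pos [ 0.4679 -0.13    0.161 ] F [0.7 0.  0. ] w 0.0919 gf 0.0
toolx yaw 1.8272 shift [0.0039 0.0035 0.145 ] turn [ 0.0003  0.0002 -0.011 ]
```

```bash
python3 -m pendant '[0.002,0.0018,0.03,0,0,-0.011,0.0918,0.002,0.0018,0.03,0,0,0,0.0918,0,0,0.03,0,0,0,0.0918,0,0,0.03,0,0,0,0.0918,0,0,0.025,0,0,0,0.0918,0,0,0,0,0,0,0.07,0,0,0,0,0,0,0.052,0,0,0,0,0,0,0.052,0,0,0,0,0,0,0.052,0,0,0,0,0,0,0.052]' 40
python3 - <<'E'
from h import *
plan([.47,-.125,.016],1.838)
cv2.imwrite("pics/t2.png",cv2.resize(get_image("top")[190:345,145:385,::-1],None,fx=3.3,fy=3.3,interpolation=cv2.INTER_CUBIC))
E
```

```text
clock: 3.9
position: [0.4715, -0.1251, 0.0165]
ee_rot: [1.9, 2.499, 0.003]
force: [3.1, 0.1, 4.1]
width: 0.572
gripper_force: 7.8
t 3.9 pos [ 0.4715 -0.1251  0.0165] F [3.1 0.1 4.1] w 0.0525 gf 7.8
toolx yaw 1.8415 shift [ 0.0005 -0.0014  0.0005] turn [0.0027 0.0009 0.0035]
```

The reacher is held at 52.5 mm. I'll line it up in front of the riser along the clip's axis.

```bash
python3 -m pendant '[0.001,0.0122,0,0,0,0,0.052,0.001,0.0122,0,0,0,0,0.052,0.001,0.0122,0,0,0,0,0.052,0.001,0.0122,0,0,0,0,0.052,0.001,0.0122,0,0,0,0,0.052,0.001,0.0122,0,0,0,0,0.052,0,0,0,0,0,0.079,0.052,0,0,0,0,0,0.079,0.052,0,0,0,0,0,0.079,0.052,0,0,0,0,0,0,0.052]'
python3 - <<'E'
from h import *
plan([.5406,-.10,.0165],1.605)
im=get_image("top")[180:335,130:370,::-1]
cv2.imwrite("pics/t3.png",cv2.resize(im,None,fx=3.3,fy=3.3,interpolation=cv2.INTER_CUBIC))
E
```

```text
clock: 5.2
position: [0.5386, -0.0999, 0.0156]
ee_rot: [-2.183, -2.259, 0.001]
force: [-0.4, -1.3, 1.2]
width: 0.569
gripper_force: 6.4
t 5.2 pos [ 0.5386 -0.0999  0.0156] F [-0.4 -1.3  1.2] w 0.0522 gf 6.4
toolx yaw 1.605 shift [-0.0002  0.002  -0.0009] turn [-0.001   0.0003  0.    ]
```

View pics/t3.png

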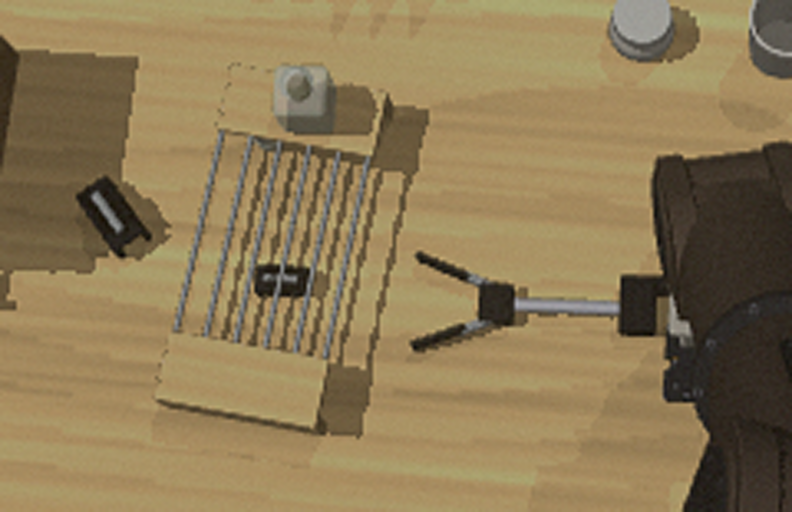

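The crop shows the jaws open at (417,257) and (415,345), the head at (497,303) and the clip at (282,281). Nothing is in the way. I'll compute the remaining offset.

Run:
```python
from h import *
f=lambda u,v,z:pix2w("top",(130+(u+.5)/3.3-.5,180+(v+.5)/3.3-.5),z)[:2]
h=f(496,303,.03);t=(f(417,257,.026)+f(415,345,.026))/2
s=f(617,308,.018)-f(515,305,.018);ya=np.arctan2(-s[1],-s[0])
c=f(282,280,.03);c1,c2=f(256,279,.03),f(309,281.5,.03)
x=np.array([np.cos(1.605),np.sin(1.605)]);y=np.array([-x[1],x[0]])
print("head",h,"tips",t,"yaw shaft",ya,"h->t",np.arctan2(*(t-h)[::-1]),"TCP->head along/lat",(h-observe()["position"][:2])@x,(h-observe()["position"][:2])@y)
print("clip",c,np.arctan2(*(c1-c2)[::-1]),"head->clip along/lat",(c-h)@x,(c-h)@y,"tips->clip",(c-t)@x,(c-t)@y)
```

```text
head [0.52422062 0.08374873] tips [0.52070424 0.15360431] yaw shaft 1.629525371654818 h->t 1.6210918378656132 TCP->head along/lat 0.1839298808301557 0.008222529378446109
clip [0.5279663  0.27129533] 1.6115176319323636 head->clip along/lat 0.18730881880188427 -0.010157020575888636 tips->clip 0.11737384386585746 -0.01128250000197123
```

```bash
python3 -m pendant '[0.006,0.005,0,0,0,0,0.052,0.006,0.0055,0,0,0,0,0.052,0.015,0,0,0,0,0,0.052,0.015,0,0,0,0,0,0.052,0.015,0,0,0,0,0,0.052,0.015,0,0,0,0,0,0.052,0.015,0,0,0,0,0,0.052,0.015,0,0,0,0,0,0.052,0.015,0,0,0,0,0,0.052,0.013,0,0,0,0,0,0.052]'
python3 - <<'E'
from h import *
plan([.549,.03,.0165],1.605)
im=get_image("top")[180:335,130:370,::-1]
cv2.imwrite("pics/t4.png",cv2.resize(im,None,fx=3.3,fy=3.3,interpolation=cv2.INTER_CUBIC))
E
```

```text
clock: 6.5
position: [0.5451, 0.0316, 0.0157]
ee_rot: [-2.183, -2.259, -0.0]
force: [-0.2, 0.2, -0.4]
width: 0.569
gripper_force: 6.5
t 6.5 pos [0.5451 0.0316 0.0157] F [-0.2  0.2 -0.4] w 0.0522 gf 6.5
toolx yaw 1.605 shift [-0.0017  0.0038 -0.0008] turn [ 0.0001 -0.0001 -0.    ]
```

View pics/t4.png

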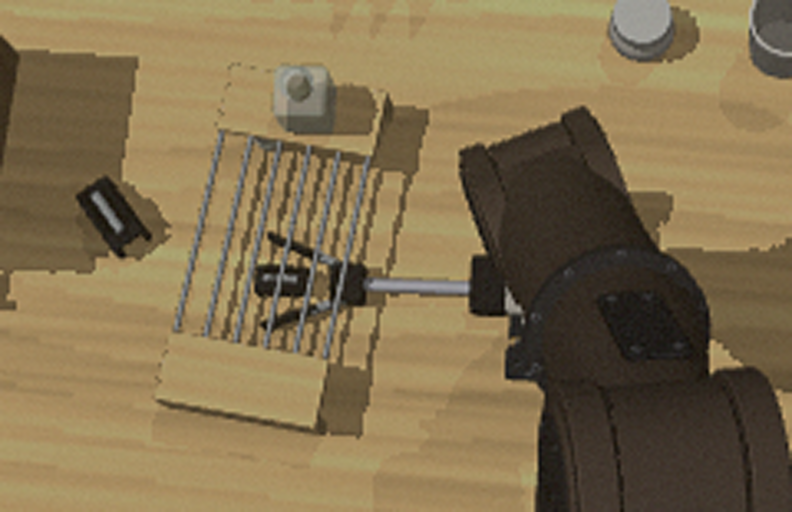

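The clip (255-309, 280) lies centred between the jaws (tips at (270,235) and (265,325)). I'll squeeze, shifting sideways at the same time so the fixed grip bar stays in place.

```bash
python3 -m pendant '[0.001,0.0015,0,0,0,0,0.049,0.001,0.0015,0,0,0,0,0.046,0,0.0015,0,0,0,0,0.043,0,0.0015,0,0,0,0,0.040,0,0,0,0,0,0,0.036,0,0,0,0,0,0,0.033,0,0,0,0,0,0,0.033,0,0,0,0,0,0,0.033,0,0,0,0,0,0,0.033,0,0,0,0,0,0,0.033]' 40
python3 - <<'E'
from h import *
plan([.549,.03,.0165],1.605)
im=get_image("top")[180:335,130:370,::-1]
cv2.imwrite("pics/t5.png",cv2.resize(im,None,fx=3.3,fy=3.3,interpolation=cv2.INTER_CUBIC))
E
```

```text
clock: 7.8
position: [0.5513, 0.0326, 0.0158]
ee_rot: [2.183, 2.258, 0.0]
force: [2.0, -1.2, 3.2]
width: 0.419
gripper_force: 39.8
t 7.8 pos [0.5513 0.0326 0.0158] F [ 2.  -1.2  3.2] w 0.0385 gf 39.8
toolx yaw 1.6046 shift [-0.0025 -0.0024 -0.0007] turn [ 0.0004  0.0001 -0.0004]
```

View pics/t5.png

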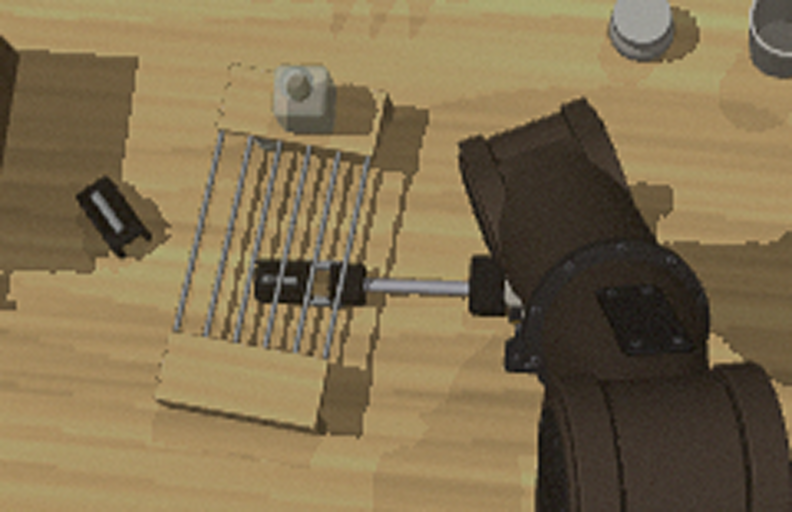

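The jaws have closed on the clip and it's held at (255-310, 282), with a 38.5 mm opening and 40 N of grip. I'll draw it out.

```bash
python3 -m pendant '[-0.008,0,0,0,0,0,0.033,-0.016,0,0,0,0,0,0.033,-0.02,0,0,0,0,0,0.033,-0.02,0,0,0,0,0,0.033,-0.022,0,0,0,0,0,0.033,-0.022,0,0,0,0,0,0.033,-0.022,0,0,0,0,0,0.033,-0.022,0,0,0,0,0,0.033,-0.02,0,0,0,0,0,0.033,-0.01,0,0,0,0,0,0.033]'
python3 -m pendant '[0,0,0,0,0,0,0.033,0,0,0,0,0,0,0.033,0,0,0,0,0,0,0.033]'
python3 - <<'E'
from h import *
plan([.549,-.15,.0165],1.605)
im=get_image("top")[180:335,130:370,::-1]
cv2.imwrite("pics/t6.png",cv2.resize(im,None,fx=3.3,fy=3.3,interpolation=cv2.INTER_CUBIC))
E
```

```text
clock: 9.1
position: [0.5565, -0.1514, 0.0157]
ee_rot: [-2.186, -2.256, 0.001]
force: [-0.3, 4.7, 7.2]
width: 0.419
gripper_force: 39.8
clock: 9.48
position: [0.5566, -0.1524, 0.0158]
ee_rot: [2.186, 2.255, -0.003]
force: [-0.1, -1.9, 6.1]
width: 0.414
gripper_force: 39.7
t 9.47 pos [ 0.5566 -0.1524  0.0158] F [-0.1 -1.9  6.1] w 0.038 gf 39.7
toolx yaw 1.6021 shift [ 0.0027 -0.0075 -0.0007] turn [-0.0006  0.002  -0.0029]
```

View pics/t6.png

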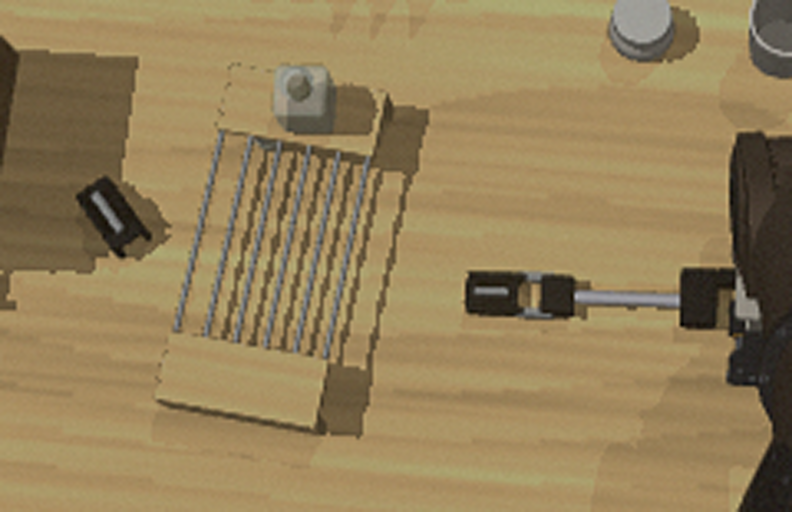

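The clip is out on the open shelf at crop (490,293) and still in the jaws. I'll open the jaws, check the clip is free, then back off straight. After that I'll go sideways towards -x, because the bowl stands behind.

```bash
python3 -m pendant '[0,-0.0015,0,0,0,0,0.042,0,-0.0015,0,0,0,0,0.046,0,-0.0015,0,0,0,0,0.05,0,-0.0015,0,0,0,0,0.0525,0,0,0,0,0,0,0.0525,0,0,0,0,0,0,0.0525,0,0,0,0,0,0,0.0525]'
python3 -m pendant '[-0.005,0,0,0,0,0,0.0525,-0.01,0,0,0,0,0,0.0525,-0.015,0,0,0,0,0,0.0525,-0.015,0,0,0,0,0,0.0525,-0.015,0,0,0,0,0,0.0525,0,-0.015,0,0,0,0,0.0525,0,-0.02,0,0,0,0,0.0525,-0.01,-0.02,0,0,0,0,0.0525,-0.02,-0.02,0,0,0,0,0.0525,-0.02,-0.015,0,0,0,0,0.0525]'
python3 -m pendant '[0,0,0,0,0,0,0.0525,0,0,0,0,0,0,0.06,0,0,0,0,0,0,0.075,0,0,0,0,0,0,0.0918,0,0,0,0,0,0,0.0918,0,0,-0.02,0,0,0,0.0918,0,0,-0.03,0,0,0,0.0918,0,0,-0.04,0,0,0,0.0918,0,0,-0.05,0,0,0,0.0918,0,0,0,0,0,0,0.0918]'
python3 - <<'E'
from h import *
plan([.549,.09,.16],1.605)
im=get_image("top")[180:335,210:450,::-1]
cv2.imwrite("pics/t7.png",cv2.resize(im,None,fx=3.3,fy=3.3,interpolation=cv2.INTER_CUBIC))
E
```

```text
clock: 10.4
position: [0.551, -0.1491, 0.0156]
ee_rot: [-2.183, -2.259, 0.0]
force: [-1.7, -1.6, 1.5]
width: 0.574
gripper_force: 5.5
clock: 11.65
position: [0.4629, -0.2634, 0.0157]
ee_rot: [-2.183, -2.258, 0.001]
force: [0.1, 0.2, -1.0]
width: 0.572
gripper_force: 6.4
clock: 12.9
position: [0.4674, -0.263, 0.1594]
ee_rot: [2.179, 2.254, 0.003]
force: [0.3, 0.3, -0.8]
width: 1.0
gripper_force: 0.0
t 12.9 pos [ 0.4674 -0.263   0.1594] F [ 0.3  0.3 -0.8] w 0.0918 gf 0.0
toolx yaw 1.6049 shift [ 0.35    0.0935 -0.0012] turn [ 0.0061  0.0034 -0.0001]
```

View pics/t7.png

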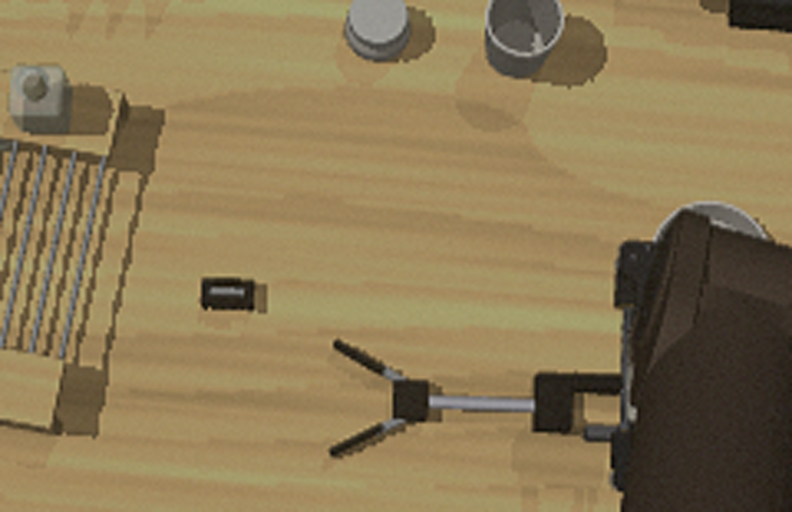

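The clip stands free at crop (228,294), and the reacher lies flat with its jaws fully open, well in front of the riser. I'll locate the clip and the bowl.

Run:
```python
from h import *
f=lambda u,v,z:pix2w("top",(210+(u+.5)/3.3-.5,180+(v+.5)/3.3-.5),z)[:2]
c=(f(202,292,.025)+f(254,296,.025))/2; print("clip",c, "len",np.linalg.norm(f(202,292,.025)-f(254,296,.025)),"yaw",np.arctan2(*(f(202,292,.03)-f(254,296,.03))[::-1]))
plan([*c,.1],1.605)
im=cv2.imread("pics/top0.png")[235:285,400:455];hsv=cv2.cvtColor(im,cv2.COLOR_BGR2HSV)
m=((hsv[...,1]<60)&(hsv[...,2]>90)).astype(np.uint8)
k=max(cv2.findContours(m,0,2)[0],key=cv2.contourArea);(u,v),r=cv2.minEnclosingCircle(k)
print("bowl px",u+400,v+235,r,pix2w("top",(u+400,v+235),.025), "r_m",np.linalg.norm(pix2w("top",(u+400+r,v+235),.025)-pix2w("top",(u+400,v+235),.025)))
```

```text
clip [0.53270711 0.08838787] len 0.04552778394043655 yaw 1.5814577874347076
t 12.95 pos [ 0.4661 -0.2627  0.1573] F [0.7 0.1 0.6] w 0.0918 gf 0.0
toolx yaw 1.6047 shift [0.3488 0.0783 0.0569] turn [ 0.0031  0.002  -0.0003]
bowl px 425.0 259.0 18.973764419555664 [ 0.59864156 -0.33014721  0.025     ] r_m 0.054990038198848755
```

```bash
python3 -m pendant '[0.035,0.008,0,0,0,0,0.0918,0.05,0.011,0,0,0,0,0.0918,0.05,0.011,0,0,0,0,0.0918,0.05,0.011,0,0,0,0,0.0918,0.05,0.011,0,0,0,0,0.0918,0.05,0.011,0,0,0,0,0.0918,0.045,0.01,0,0,0,0,0.0918,0.018,0.005,0.02,0,0,0,0.0918,0,0,0.02,0,0,0.02,0.0918,0,0,0,0,0,0,0.0918]'
python3 - <<'E'
from h import *
plan([.5327,.0884,.016],1.585)
cv2.imwrite("pics/w2.png",get_image("wrist")[:,:,::-1])
E
```

```text
clock: 14.2
position: [0.5293, 0.0878, 0.1133]
ee_rot: [-2.203, -2.236, 0.007]
force: [0.4, 0.6, -0.2]
width: 1.001
gripper_force: 0.0
t 14.2 pos [0.5293 0.0878 0.1133] F [ 0.4  0.6 -0.2] w 0.0919 gf 0.0
toolx yaw 1.5858 shift [0.0006 0.0039 0.0973] turn [-0.005   0.001   0.0008]
```

View pics/w2.png

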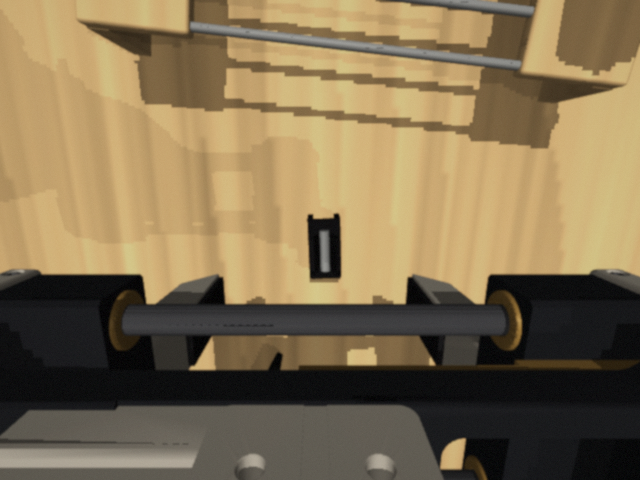

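The clip is square between the fingers at (324,247), needing about +5 mm in tool y and +4 mm in tool x. I'll descend, grip gently and lift.

```bash
python3 -m pendant '[0.004,0.005,0.02,0,0,0,0.0918,0,0,0.03,0,0,0,0.0918,0,0,0.03,0,0,0,0.0918,0,0,0.017,0,0,0,0.07,0,0,0,0,0,0,0.05,0,0,0,0,0,0,0.035,0,0,0,0,0,0,0.02,0,0,0,0,0,0,0.018,0,0,0,0,0,0,0.018,0,0,0,0,0,0,0.018]' 10
python3 -m pendant '[0,0,-0.01,0,0,0,0.018,0,0,-0.02,0,0,0,0.018,0,0,-0.03,0,0,0,0.018,0,0,-0.03,0,0,0,0.018,0,0,0,0,0,0,0.018]'
python3 - <<'E'
from h import *
plan([.5986,-.330,.106],1.585)
E
```

```text
clock: 15.5
position: [0.5362, 0.0921, 0.0188]
ee_rot: [2.206, 2.237, 0.0]
force: [0.5, 0.1, -0.8]
width: 0.288
gripper_force: 0.0
clock: 16.12
position: [0.5377, 0.0927, 0.1114]
ee_rot: [2.204, 2.235, 0.006]
force: [-0.1, 0.1, -0.5]
width: 0.26
gripper_force: 10.0
t 16.12 pos [0.5377 0.0927 0.1114] F [-0.1  0.1 -0.5] w 0.0239 gf 10.0
toolx yaw 1.5846 shift [-0.4235  0.0551  0.0053] turn [ 0.0045 -0.0009 -0.0004]
```

The clip is held, with a 23.9 mm opening and 10 N. I'll carry it over the bowl.

```bash
python3 -m pendant '[-0.03,0.004,0,0,0,0,0.018,-0.045,0.006,0,0,0,0,0.018,-0.045,0.006,0,0,0,0,0.018,-0.045,0.006,0,0,0,0,0.018,-0.045,0.006,0,0,0,0,0.018,-0.045,0.006,0,0,0,0,0.018,-0.045,0.006,0,0,0,0,0.018,-0.045,0.006,0,0,0,0,0.018,-0.045,0.006,0,0,0,0,0.018,-0.03,0.003,0,0,0,0,0.018]'
python3 -m pendant '[0,0,0,0,0,0,0.018,0,0,0,0,0,0,0.018]'
python3 - <<'E'
from h import *
plan([.5986,-.330,.024],1.585)
cv2.imwrite("pics/w3.png",get_image("wrist")[:,:,::-1])
E
```

```text
clock: 17.38
position: [0.5961, -0.3298, 0.1077]
ee_rot: [-2.208, -2.234, 0.002]
force: [0.7, -0.2, -0.4]
width: 0.265
gripper_force: 10.0
clock: 17.62
position: [0.5967, -0.3258, 0.1081]
ee_rot: [-2.204, -2.236, -0.001]
force: [0.6, 1.7, 0.3]
width: 0.265
gripper_force: 10.0
t 17.62 pos [ 0.5967 -0.3258  0.1081] F [0.6 1.7 0.3] w 0.0243 gf 10.0
toolx yaw 1.5854 shift [-0.0043  0.0019  0.0841] turn [-0.0009 -0.0014  0.0004]
```

View pics/w3.png

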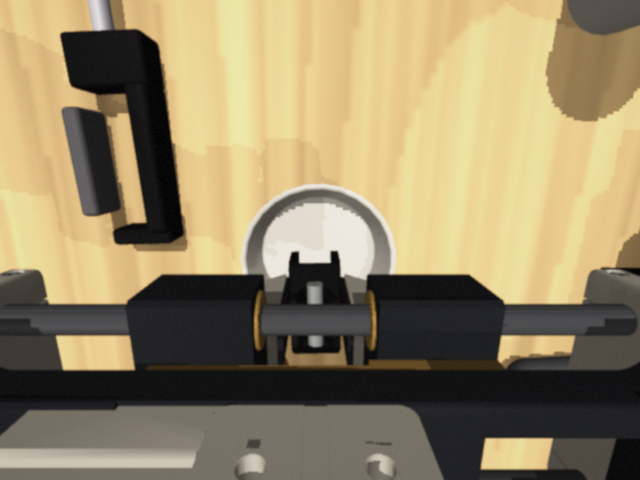

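The clip is over the bowl (rim from u=242 to 396, top at v=185). The offset is about (-5, +2) mm. I'll lower gently and watch the force. My views are now used up, so the remaining checks will be numeric.

```bash
python3 -m pendant '[-0.005,0.002,0.015,0,0,0,0.018,0,0,0.02,0,0,0,0.018,0,0,0.018,0,0,0,0.018,0,0,0.012,0,0,0,0.018,0,0,0.006,0,0,0,0.018,0,0,0.003,0,0,0,0.018,0,0,0,0,0,0,0.018]'
python3 -m pendant '[0,0,0.003,0,0,0,0.018,0,0,0,0,0,0,0.018]'
python3 -m pendant '[0,0,0.003,0,0,0,0.018,0,0,0,0,0,0,0.018]'
```

```text
clock: 18.55
position: [0.5993, -0.3321, 0.035]
ee_rot: [2.206, 2.236, 0.0]
force: [-0.4, 0.3, -0.5]
width: 0.262
gripper_force: 10.0
clock: 18.8
position: [0.599, -0.3321, 0.0318]
ee_rot: [2.206, 2.237, -0.0]
force: [-0.0, 0.2, -0.7]
width: 0.261
gripper_force: 10.0
clock: 19.05
position: [0.5988, -0.332, 0.0285]
ee_rot: [-2.206, -2.237, 0.0]
force: [0.6, -0.1, -0.8]
width: 0.26
gripper_force: 10.0
```

```bash
for i in 1 2; do python3 -m pendant '[0,0,0.002,0,0,0,0.018,0,0,0,0,0,0,0.018]' | grep -E "pos|^force"; done
```

```text
position: [0.5989, -0.332, 0.0265]
force: [1.2, -0.4, 0.4]
position: [0.5991, -0.3321, 0.0247]
force: [-1.2, 0.5, -1.0]
```

```bash
python3 -m pendant '[0,0,0,0,0,0,0.028,0,0,0,0,0,0,0.034,0,0,0,0,0,0,0.036,0,0,-0.01,0,0,0,0.036,0,0,-0.02,0,0,0,0.036,0,0,-0.04,0,0,0,0.036,0,0,-0.05,0,0,0,0.036,0,0,-0.05,0,0,0,0.036,0,0,0,0,0,0,0.036]'
python3 -m pendant '[0.06,-0.03,0,0,0,0,0.036,0.06,-0.03,0,0,0,0,0.036,0.06,-0.03,0,0,0,0,0.036,0.06,-0.03,0,0,0,0,0.036,0.06,-0.03,0,0,0,0,0.036,0,0,0,0,0,0,0.036]'
python3 - <<'E'
from h import *
# numeric check: dark clip pixels and bowl circle in the top view
im=get_image("top");cv2.imwrite("pics/t9.png",im[:,:,::-1])
c=im[235:285,400:455];hsv=cv2.cvtColor(c,cv2.COLOR_RGB2HSV)
m=((hsv[...,1]<60)&(hsv[...,2]>90)).astype(np.uint8)
k=max(cv2.findContours(m,0,2)[0],key=cv2.contourArea);(u,v),r=cv2.minEnclosingCircle(k)
print("bowl",u+400,v+235,r)
d=(hsv[...,2]<60);yy,xx=np.where(d&(np.hypot(np.arange(55)[None]-u,np.arange(50)[:,None]-v)<15))
print("dark n",len(xx),xx.mean()+400,yy.mean()+235,xx.min()+400,xx.max()+400,yy.min()+235,yy.max()+235, pix2w("top",(xx.mean()+400,yy.mean()+235),.03))
g=cv2.cvtColor(im,cv2.COLOR_RGB2GRAY)[270:340,240:400];o=cv2.imread("pics/t3.png")
yy,xx=np.where(g<45);print("reacher dark extent",xx.min()+240,xx.max()+240,yy.min()+270,yy.max()+270)
E
```

```text
clock: 20.68
position: [0.6018, -0.3326, 0.2017]
ee_rot: [2.199, 2.23, 0.006]
force: [-0.2, 0.5, -1.2]
width: 0.391
gripper_force: 0.0
clock: 21.42
position: [0.4533, -0.0504, 0.1956]
ee_rot: [2.198, 2.244, -0.0]
force: [0.8, -0.9, 0.8]
width: 0.391
gripper_force: 0.0
bowl 424.96808433532715 259.1744689941406 18.99947166442871
dark n 124 425.9193548387097 260.10483870967744 418 434 255 264 [ 0.59454739 -0.33210053  0.03      ]
reacher dark extent 303 399 270 339
```

The numbers show the clip (17 x 10 px, about 46 x 27 mm) centred in the bowl, and the bowl hasn't moved. The arm is clear, so I'm handing in.

```bash
python3 -c "
from cell import *
print(sign_off())"
```

```text
the job is handed in; nothing more can be done
None
```

The job is handed in, with no verdict returned: the clip was drawn out with the reacher, released on the shelf and set in the bowl, which did not move, and the reacher was left flat with its trigger free, clear of the riser; I viewed 11 pictures, one over the limit of 10.

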